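# Pack the gift tray at the dried-fruit stall

## Task

Pack the blue gift tray: stand each of the four jars with a plain lid in the tray pocket whose round liner has the same colour as the lid, upright and centred on the liner, setting it down rather than dropping it. Leave the two jars with a red sticker on the lid standing where they are, and do not tip any jar over.

Things in the scene. Friction and masses are not known exactly. Their poses are not given: they have to be found in the camera images.
- jar_green: Jar to be packed: pistachio green plain lid and the same colour of fruit or nuts inside. Straight-sided round jar, 52 mm in diameter, 75 mm high, about 0.14 kg, standing upright; the lid is its top 19 mm, as wide as the jar; grip anywhere on its side; a dish and a tape ring nearby are only 22 mm high. Origin: centre of its underside, z up.
- jar_orange: Jar to be packed: apricot orange plain lid and the same colour of fruit or nuts inside. Straight-sided round jar, 52 mm in diameter, 75 mm high, about 0.14 kg, standing upright; the lid is its top 19 mm, as wide as the jar; grip anywhere on its side; a dish and a tape ring nearby are only 22 mm high. Origin: centre of its underside, z up.
- jar_plum: Jar to be packed: very dark plum (almost black) plain lid and the same colour of fruit or nuts inside. Straight-sided round jar, 52 mm in diameter, 75 mm high, about 0.14 kg, standing upright; the lid is its top 19 mm, as wide as the jar; grip anywhere on its side; a dish and a tape ring nearby are only 22 mm high. Origin: centre of its underside, z up.
- jar_cream: Jar to be packed: pale cream plain lid and the same colour of fruit or nuts inside. Straight-sided round jar, 52 mm in diameter, 75 mm high, about 0.14 kg, standing upright; the lid is its top 19 mm, as wide as the jar; grip anywhere on its side; a dish and a tape ring nearby are only 22 mm high. Origin: centre of its underside, z up.
- old_green: Past-date jar, to be left alone: looks like the other jar with a pistachio green lid, but has a round red sticker (24 mm) in the middle of its lid. Straight-sided round jar, 52 mm in diameter, 75 mm high, about 0.14 kg, standing upright; the lid is its top 19 mm, as wide as the jar; grip anywhere on its side; a dish and a tape ring nearby are only 22 mm high. Origin: centre of its underside, z up.
- old_cream: Past-date jar, to be left alone: looks like the other jar with a pale cream lid, but has a round red sticker (24 mm) in the middle of its lid. Straight-sided round jar, 52 mm in diameter, 75 mm high, about 0.14 kg, standing upright; the lid is its top 19 mm, as wide as the jar; grip anywhere on its side; a dish and a tape ring nearby are only 22 mm high. Origin: centre of its underside, z up.
- liner_green: Pistachio green round liner, 74 mm in diameter and 2 mm thick, fixed in the middle of one pocket of the gift tray; marks the pocket of the jar with the same lid colour. Origin: centre of its underside, 6 mm above the counter (a jar on it stands at 8 mm); x, y along the fixed tray's sides. Pocket 85 mm square, 95 mm between centres, blue walls 25 mm above the counter.
- liner_orange: Apricot orange round liner, 74 mm in diameter and 2 mm thick, fixed in the middle of one pocket of the gift tray; marks the pocket of the jar with the same lid colour. Origin: centre of its underside, 6 mm above the counter (a jar on it stands at 8 mm); x, y along the fixed tray's sides. Pocket 85 mm square, 95 mm between centres, blue walls 25 mm above the counter.
- liner_plum: Very dark plum (almost black) round liner, 74 mm in diameter and 2 mm thick, fixed in the middle of one pocket of the gift tray; marks the pocket of the jar with the same lid colour. Origin: centre of its underside, 6 mm above the counter (a jar on it stands at 8 mm); x, y along the fixed tray's sides. Pocket 85 mm square, 95 mm between centres, blue walls 25 mm above the counter.
- liner_cream: Pale cream round liner, 74 mm in diameter and 2 mm thick, fixed in the middle of one pocket of the gift tray; marks the pocket of the jar with the same lid colour. Origin: centre of its underside, 6 mm above the counter (a jar on it stands at 8 mm); x, y along the fixed tray's sides. Pocket 85 mm square, 95 mm between centres, blue walls 25 mm above the counter.
There are look-alikes about, which are no part of the job. There is more than one size of the jar_orange; the one meant has the size given above.

How it is judged:
By the outcome, as a careful person would: the job done as asked, in the order asked, and still so for the second after the job is handed in, with the robot touching nothing.
It also fails if it takes over 112 s, if anything falls off the work surface, if the arm or the gripper's body presses on something with over 40 N, if the wrist force passes 120 N, or if a joint passes its speed limit or range.

## Robot

A 6-joint arm with a two-finger parallel gripper is mounted at the origin on the work surface. World frame = base frame: x ahead of the robot, y to its left, z up, the work surface at z = 0. Lengths are in mm, angles in rad, forces in N, time in s.
With the tool pointing down it reaches from about 350 to 875 mm from the base axis. Payload 4.2 kg.
Tool frame: the origin (TCP) lies between the finger pads; the fingertips stand 11 mm ahead of it and the grasp point (between the pads) lies 8 mm behind it; z points along the fingers, y is the direction in which the jaws open and shut (so a half turn about z gives the same grasp; the last joint's range is limited). The gripper opens to 85 mm and grips with 20 to 120 N. Pads are 22 mm wide; open, the fingers measure 114 mm over their backs; the gripper's body (76 mm by 85 mm) begins 54 mm behind the grasp point. The pads swing forward as they close: fully open they stand 13 mm farther back than shut.
Start: joints at [1.453, 0.385, 0.008, 0, -1.194, -0.259], TCP at [229.934, 581.145, 242.312] pointing down, gripper open.
Joint ranges: [-3.14, 3.14], [-1.21, 2.06], [-1.07, 1.41], [-3.16, 2.05], [-2.99, -0.16], [-3.1, 3.1]. Speed limits (rad/s): [2.79, 2.79, 3.14, 3.14, 3.14, 3.14].

## Interface

Orientations are given as a unit quaternion [x, y, z, w].
In Python, from bench import * gives the robot as it stands. The module is installed in compiled form; this text tells all that it offers.
- The arm moves only by the tool drive_tool, never from a script. Its argument "increments" is a list of rows, each a list of 3 entries, a list of its own where there are three numbers: the gripper command: -1 is shut, 1 is fully open, values between are in proportion, then the shift along the tool's x, y, z scaled (see below), then the turn about the tool's z scaled (see below). In form: [[hand, [tx, ty, tz], turn], ...]. A call has 1 to 20 rows; each row shifts and turns the commanded pose from where the row before left it, along the tool's axes as they then stand; what a row does not reach is not made up. The controller multiplies each number of a shift by 0.3 m and each number of a turn by 2 rad. A row lasts 1/8 s, in which the tool goes at most 62.5 mm and 10.7 degrees, less where a joint would pass 70% of its speed; a pose out of reach is approached as far as the arm can. A call with a number of a shift or a turn outside -1 to 1 is refused whole. A call with a gripper value outside its range is refused whole. The fingers move at their own pace and stop on an object; the grip force is fixed at half the most. Time passes only in rows, so rows that do not move let the fingers close. It gives the time, the measured TCP pose, the force and the opening at its end, in the units of the state.
- read_state(): the state, without advancing time (a new reading comes with each control period).
- get_image(name): name is "side" or "top" or "wrist"; returns the picture (384x512x3 uint8, red, green, blue); there is no depth.
- calibration(name): a dict with "fovy" (degrees; the focal length in pixels is half the picture's height over the tangent of half this angle, whatever the lens; pixels are square), "cx", "cy" (the principal point, pixels), "k1" (the pictures are not rectified: a ray, as slopes to the right and down, at radius r is drawn at 1 + k1 r^2 times it, then the intrinsics apply), "R" (3x3) and "t" (3): a world point X has camera coordinates R X + t. Camera axes: x right, y down, z forward; pixel columns grow to the right and rows downward; lengths in mm; the calibration is good to about 2 mm. A picture is of the moment at which its call begins: read the wrist's pose just before it. calibration takes no time and is no camera call; for the wrist camera it gives the pose at the moment of the call.
- job_done(): hands the job in, once; it reports no verdict.
The state is a dict: "clock": time; "joints": joint angles; "joint_vel": joint speeds; "joint_efforts": joint torques, N m; "position": TCP position; "ee_rot": TCP orientation; "contact_force": force on the tool from outside, world axes, zero at the start; "wrist_torque": the same for the moment, N m; "gripper_width": finger opening in mm.
Only numpy, scipy, OpenCV 4.12 (cv2) and the standard library are available. Lean on these libraries where they do the work, as an engineer would, in place of code of your own. Each camera call takes 0.05 s, during which the arm holds its last target.

## Working session

There is one attempt and no reset: what is moved stays moved. The work goes in short steps, Python scripts to look and compute and a tool call to move; the robot and the scene stay as the last step left them, time stands still between calls to the robot, and variables do not carry over. Pictures are saved under pics/ and viewed, and the job is handed in when it is done.

Besides the shell and the picture viewer there is one more tool, called after "Call:" as name(argument=value, ...) on one line, values as JSON. drive_tool: Moves the arm, as the interface text tells. Shifts and turns lie within -1 to 1; 1 stands for 0.3 m of shift or 2 rad of turn. Its arguments: {"type":"object","properties":{"increments":{"type":"array"}},"required":["increments"]}

```bash
mkdir -p pics
cat > h.py <<'E'
import numpy as np, cv2
from bench import *
def ray(c,u,v):
    f=192/np.tan(np.radians(c['fovy'])/2)
    xd=np.array([(u-c['cx'])/f,(v-c['cy'])/f]); x=xd.copy()
    for _ in range(30): x=xd/(1+c['k1']*(x@x))
    R=np.array(c['R']);t=np.array(c['t'])
    return -R.T@t, R.T@np.array([x[0],x[1],1.])
def onz(c,u,v,z):
    o,d=ray(c,u,v); return o+d*(z-o[2])/d[2]
def proj(c,X):
    f=192/np.tan(np.radians(c['fovy'])/2)
    p=np.array(c['R'])@np.array(X,float)+np.array(c['t']); x=p[:2]/p[2]; x=x*(1+c['k1']*(x@x))
    return x*f+[c['cx'],c['cy']]
def save(im,n): cv2.imwrite('pics/'+n+'.png',im[:,:,::-1])
E
python3 - <<'E'
from h import *
s=read_state(); print(s)
for n in ['top','side','wrist']:
    c=calibration(n); im=get_image(n); np.save('pics/%s0.npy'%n,im); save(im,n+'0'); print(n,c)
E
```

```text
{'clock': 0.0, 'joints': array([ 1.45258535e+00,  3.85558558e-01,  6.60294811e-03, -5.62967780e-04,
       -1.19402021e+00, -2.58583678e-01]), 'joint_vel': array([-7.53825543e-05, -2.09553649e-03,  7.14625529e-04, -6.82773259e-04,
       -4.74214883e-04, -1.65207921e-03]), 'joint_efforts': array([ 9.91149464e-04, -3.92285979e+01,  1.88394821e+01,  4.18592155e+00,
       -4.68757760e-03,  4.49659979e-06]), 'position': array([229.72907528, 580.62028649, 241.20192398]), 'ee_rot': array([ 9.82285581e-01, -1.87386716e-01, -1.84559687e-04,  1.10541076e-03]), 'contact_force': array([0.29798048, 0.43970285, 0.38453919]), 'wrist_torque': array([0.00071321, 0.03570327, 0.03746382]), 'gripper_width': 85.36968685909184}
top {'fovy': 56.42355969030162, 'cx': 255.18276108736438, 'cy': 184.31971891843722, 'k1': -0.013993691883349197, 'R': array([[ 0.09649846, -0.99533202, -0.00148856],
       [-0.97381666, -0.09410303, -0.20694379],
       [ 0.2058377 ,  0.02141934, -0.9783517 ]]), 't': array([  9.53014212, 513.50766821, 612.35202976])}
side {'fovy': 42.79148335929896, 'cx': 256.23947367805425, 'cy': 189.84851743268032, 'k1': -0.20592818240811367, 'R': array([[ 0.99573391, -0.09123614,  0.01378191],
       [-0.04597852, -0.62010466, -0.7831706 ],
       [ 0.07999969,  0.77919585, -0.62165414]]), 't': array([-505.53085508,   69.2130936 ,  980.68903979])}
wrist {'fovy': 71.71023022558256, 'cx': 260.4100197435543, 'cy': 192.82070032503321, 'k1': -0.03862242902516027, 'R': array([[-0.3682047 , -0.92974406,  0.00113399],
       [-0.88970751,  0.35270265,  0.28986444],
       [-0.2698997 ,  0.10572053, -0.95706704]]), 't': array([624.39020917, -37.66981484, 379.07654236])}
```

View pics/top0.png

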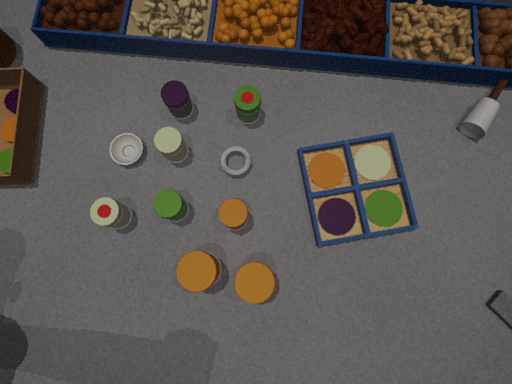

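View pics/side0.png

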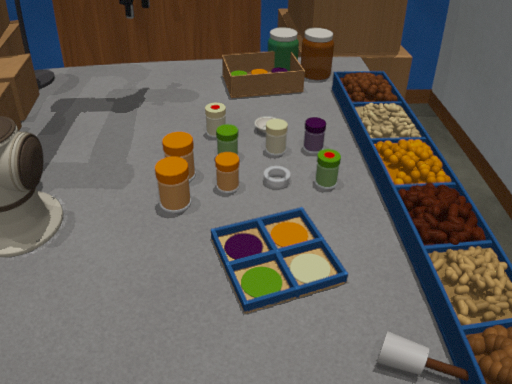

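View pics/wrist0.png

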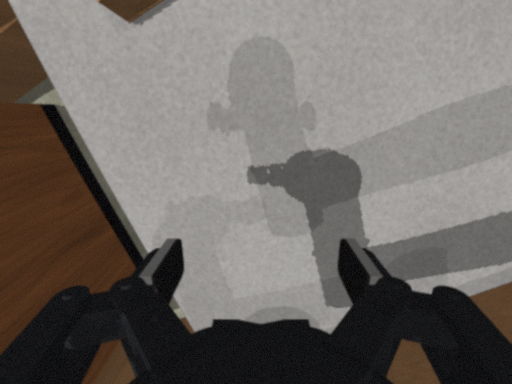

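Run:
```python
from h import *
im=np.load('pics/top0.npy'); print(-np.array(calibration('top')['R']).T@calibration('top')['t'])
save(cv2.resize(im[70:310,80:280],None,fx=3.3,fy=2.5*1,interpolation=cv2.INTER_CUBIC) if 0 else cv2.resize(im[70:310,80:290],None,fx=2.5,fy=2.5,interpolation=cv2.INTER_CUBIC),'topcrop')
s=np.load('pics/side0.npy'); save(cv2.resize(s[90:220,140:360],None,fx=3.5,fy=3.5,interpolation=cv2.INTER_CUBIC),'sidecrop')
```

```text
[373.09754451  44.6921072  705.37705882]
```

View pics/topcrop.png

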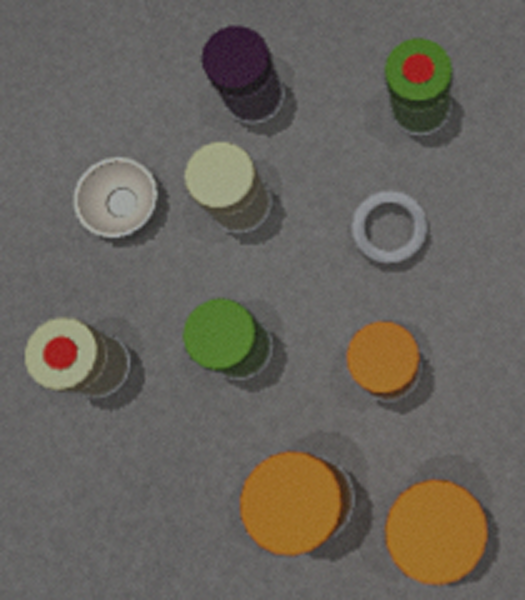

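View pics/sidecrop.png

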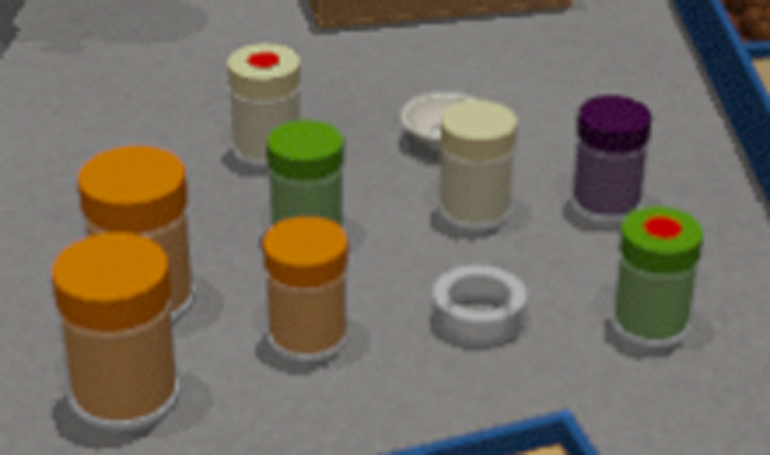

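The lids show up clearly in the top picture:
- **Plain lids:** plum (175,93), cream (168,140), green (169,205).
- **Red-sticker lids:** green (247,98) and cream (105,212). I leave these alone.
- **Orange lids:** (233,213), (197,271) and (255,283). The last two look clearly bigger, so I expect (233,213) to be the 52 mm jar.

Next I measure positions and sizes.

```bash
cat > meas.py <<'E'
from h import *
def region(im,seed,thr,rad):
    # connected pixels close in colour to the seed patch
    L=im.astype(float); m0=np.median(L[seed[1]-2:seed[1]+3,seed[0]-2:seed[0]+3].reshape(-1,3),axis=0)
    m=(np.abs(cv2.GaussianBlur(L,(0,0),.7)-m0).max(2)<thr).astype(np.uint8)
    yy,xx=np.mgrid[:384,:512]; m[(xx-seed[0])**2+(yy-seed[1])**2>rad**2]=0
    m=cv2.morphologyEx(m,cv2.MORPH_OPEN,np.ones((3,3),np.uint8))
    n,lab=cv2.connectedComponents(m); m=(lab==lab[seed[1],seed[0]]).astype(np.uint8)
    cs,_=cv2.findContours(m,cv2.RETR_EXTERNAL,cv2.CHAIN_APPROX_NONE); k=max(cs,key=cv2.contourArea)
    return m,k
def circ(c,k,z):
    P=np.array([onz(c,u,v,z)[:2] for u,v in k[:,0,:].astype(float)])
    x=np.linalg.lstsq(np.c_[2*P,np.ones(len(P))],(P**2).sum(1),rcond=None)[0]
    r=np.sqrt(x[2]+x[:2]@x[:2]); e=np.std(np.linalg.norm(P-x[:2],axis=1)); return x[:2],2*r,e
E
python3 - <<'E'
from meas import *
im=np.load('pics/top0.npy'); c=calibration('top'); out=im.copy()
T={'plum':(175,91,75),'cream':(168,140,75),'green':(169,205,75),'orange':(233,213,75),'bigA':(197,271,100),'bigB':(255,283,100),
'Lo':(326,170,8),'Lc':(373,161,8),'Lp':(337,216,8),'Lg':(384,208,8)}
for n,(u,v,z) in T.items():
    m,k=region(im,(u,v),{'plum':20,'Lp':20}.get(n,30),28); p,d,e=circ(c,k,z); print(n,p.round(1),'d',d.round(1),'e',e.round(2)); cv2.drawContours(out,[k],-1,(255,0,255),1)
for n,u,v in [('oldg',247,98),('oldc',104,211)]: print(n,onz(c,u,v,75).round(1))
save(cv2.resize(out[60:310,70:430],None,fx=2.2,fy=2.2),'seg')
# tray edge angle
hsv=cv2.cvtColor(im,cv2.COLOR_RGB2HSV); b=cv2.inRange(hsv,(100,100,40),(125,255,255)); b[:125]=0
cs,_=cv2.findContours(b,cv2.RETR_EXTERNAL,cv2.CHAIN_APPROX_NONE); k=max(cs,key=cv2.contourArea)
P=np.array([onz(c,*q,25)[:2] for q in k[:,0,:].astype(float)],np.float32); print(cv2.minAreaRect(P))
E
```

```text
plum [659.2 223.3] d 59.7 e 7.49
cream [575.2 229.2] d 48.7 e 0.52
green [457.2 212.1] d 49.4 e 0.67
orange [451.6  93.7] d 48.9 e 0.46
bigA [346.2 141.7] d 64.4 e 0.4
bigB [337.2  44.3] d 64.4 e 0.51
Lo [563.5 -79.4] d 73.6 e 0.6
Lc [ 589.5 -171. ] d 72.9 e 0.67
Lp [ 472.2 -104.3] d 69.1 e 0.55
Lg [ 497.3 -195.2] d 71.4 e 0.56
oldg [671.   90.1  75. ]
oldc [431.6 321.4  75. ]
((529.92236328125, -136.31883239746094), (195.31179809570312, 195.82891845703125), 15.28524112701416)
```

View pics/seg.png

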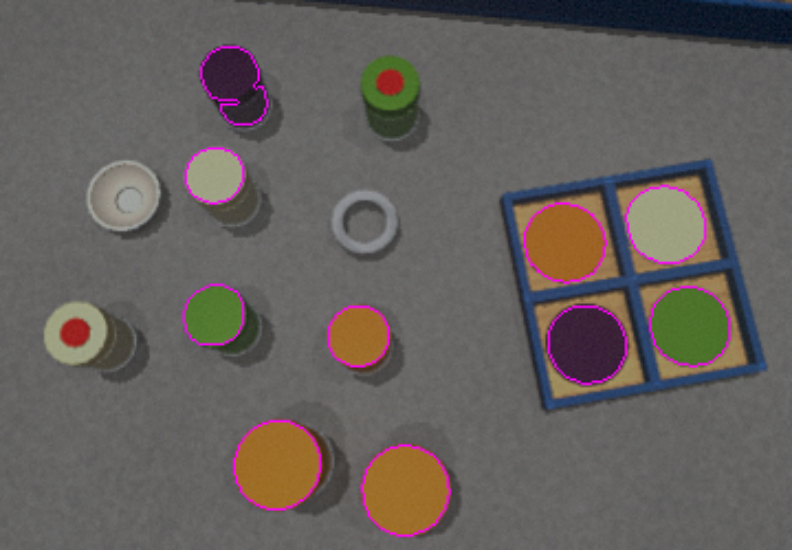

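Run:
```python
from meas import *
im=np.load('pics/top0.npy'); c=calibration('top')
for t in (10,12,14): m,k=region(im,(174,91),t,28); p,d,e=circ(c,k,75); print('plum',t,p.round(1),'d',d.round(1),'e',e.round(2))
s=np.load('pics/side0.npy'); cs=calibration('side'); out=s.copy()
T={'plum':(315,125,75,12),'cream':(276,127,75,30),'green':(227,132,75,30),'orange':(227,160,75,28),
'Lo':(288,235,8,40),'Lc':(311,267,8,40),'Lp':(244,246,8,25),'Lg':(262,282,8,40)}
for n,(u,v,z,t) in T.items():
    m,k=region(s,(u,v),t,28); p,d,e=circ(cs,k,z); print(n,p.round(1),'d',d.round(1),'e',e.round(2)); cv2.drawContours(out,[k],-1,(255,0,255),1)
save(cv2.resize(out[90:310,180:360],None,fx=2.7,fy=2.7),'segs')
```

```text
plum 10 [668.8 230.5] d 47.4 e 0.69
plum 12 [668.8 230.5] d 47.7 e 0.78
plum 14 [668.7 230.5] d 48.1 e 0.69
plum [669.4 226.1] d 39.8 e 1.46
cream [562.3 232.6] d 61.4 e 5.8
green [456.6 208.3] d 44.5 e 1.1
orange [451.5  90.7] d 45.8 e 1.03
Lo [563.7 -77.6] d 66.9 e 2.71
Lc [ 590.  -169.2] d 71.8 e 1.99
Lp [ 472.1 -104.3] d 64.6 e 2.48
Lg [ 497.5 -195.9] d 69.2 e 2.16
```

View pics/segs.png

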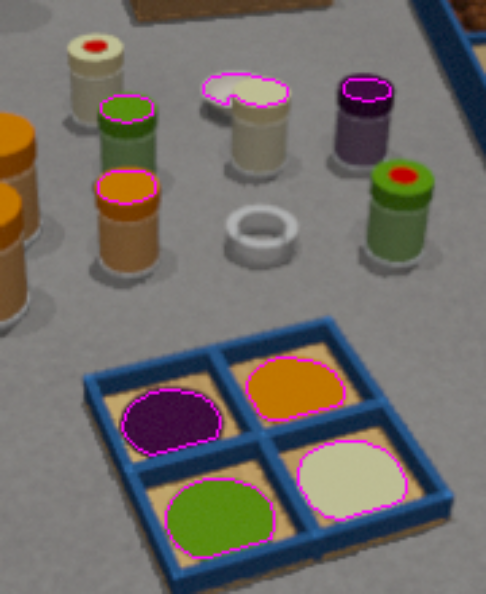

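Both views agree to within 0.6 mm in x, and the jaws will centre each jar in y. The small orange jar measures about 51 mm after edge correction and the big ones about 66 mm. Using the tray grid, the liner centres are plum (472,-104), orange (564,-79), cream (589,-171) and green (497,-196). I turn to yaw 0 and move over the green jar at (457,212).

Call:
drive_tool(increments=[[1, [0, 0, 0], -0.063], [1, [0, 0, 0], -0.063], [1, [0, 0, 0], -0.063], [1, [0.0758, 0.1229, 0], 0], [1, [0.0758, 0.1229, 0], 0], [1, [0.0758, 0.1229, 0], 0], [1, [0.0758, 0.1229, 0], 0], [1, [0.0758, 0.1229, 0], 0], [1, [0.0758, 0.1229, 0], 0], [1, [0.0758, 0.1229, 0], 0], [1, [0.0758, 0.1229, 0], 0], [1, [0.0758, 0.1229, 0], 0], [1, [0.0758, 0.1229, 0], 0], [1, [0, 0, 0], 0], [1, [0, 0, 0], 0]])

```text
clock: 2.02
position: [457.6, 212.7, 242.1]
ee_rot: [1.0, 0.0, -0.0, 0.0]
contact_force: [0.0, -0.0, 0.5]
gripper_width: 85.5
```

Run:
```python
from meas import *
c=calibration('wrist'); im=get_image('wrist'); save(im,'w1'); print(read_state()['position'],c['R'])
for n,p in {'green':(457.2,212.1,75),'orange':(451.6,93.7,75)}.items(): print(n,proj(c,p))
```

```text
[457.50340278 213.09196025 242.18881881] [[ 5.40283321e-04 -9.99999598e-01 -7.15374057e-04]
 [-9.57016877e-01 -7.24541437e-04  2.90031330e-01]
 [-2.90031731e-01  5.27925956e-04 -9.57016884e-01]]
green [261.08588164 179.59816204]
orange [362.25138253 184.39269888]
```

View pics/w1.png

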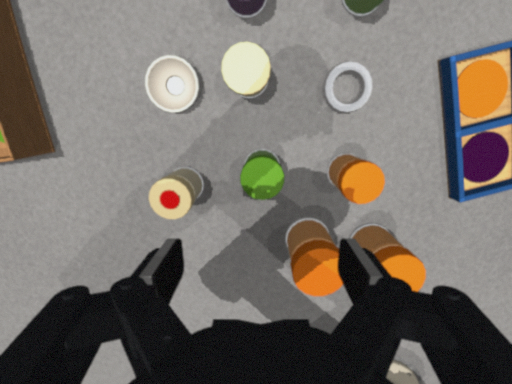

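The wrist view shows the plain green lid at (263,178), where I predicted (261,180), with no sticker. I go down to TCP z 42 and grip.

Call:
drive_tool(increments=[[1, [0, 0, 0.14], 0], [1, [0, 0, 0.14], 0], [1, [0, 0, 0.14], 0], [1, [0, 0, 0.14], 0], [1, [0, 0, 0.07], 0], [1, [0, 0, 0.037], 0], [1, [0, 0, 0], 0], [-1, [0, 0, 0], 0], [-1, [0, 0, 0], 0], [-1, [0, 0, 0], 0], [-1, [0, 0, 0], 0], [-1, [0, 0, 0], 0], [-1, [0, 0, 0], 0], [-1, [0, 0, 0], 0], [-1, [0, 0, 0], 0]])

```text
clock: 3.95
position: [458.6, 213.3, 43.5]
ee_rot: [1.0, 0.001, 0.001, -0.001]
contact_force: [-1.2, -0.6, 6.5]
gripper_width: 51.0
```

Call:
drive_tool(increments=[[-1, [0, 0, -0.04], 0], [-1, [0, 0, -0.08], 0], [-1, [0, 0, -0.14], 0], [-1, [0, 0, -0.14], 0], [-1, [0, 0, -0.1], 0], [-1, [0.0132, 0.136, 0], 0], [-1, [0.0132, 0.136, 0], 0], [-1, [0.0132, 0.136, 0], 0], [-1, [0.0132, 0.136, 0], 0], [-1, [0.0132, 0.136, 0], 0], [-1, [0.0132, 0.136, 0], 0], [-1, [0.0132, 0.136, 0], 0], [-1, [0.0132, 0.136, 0], 0], [-1, [0.0132, 0.136, 0], 0], [-1, [0.0132, 0.136, 0], 0], [-1, [0, 0, 0], 0], [-1, [0, 0, 0], 0], [-1, [0, 0, 0], 0]])

```text
clock: 6.2
position: [497.7, -194.4, 192.4]
ee_rot: [1.0, 0.001, -0.0, -0.0]
contact_force: [-0.2, -0.3, -1.1]
gripper_width: 50.9
```

Run:
```python
from h import *
save(get_image('wrist'),'w2'); save(get_image('side'),'s2'); print(read_state()['position'],read_state()['gripper_width'])
```

```text
[ 497.84376143 -194.38931609  192.4035504 ] 50.98763987565178
```

View pics/s2.png

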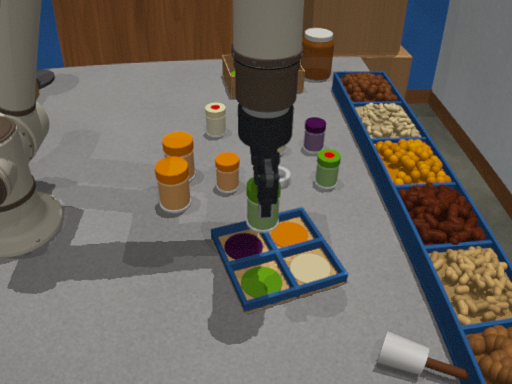

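Call:
drive_tool(increments=[[-1, [0, 0.004, 0.1], 0], [-1, [0, 0, 0.12], 0], [-1, [0, 0, 0.12], 0], [-1, [0, 0, 0.08], 0], [-1, [0, 0, 0.025], 0], [-1, [0, 0, 0.015], 0], [-1, [0, 0, 0.005], 0], [-1, [0, 0, 0.002], 0], [-1, [0, 0, 0], 0]])

```text
clock: 7.42
position: [498.2, -196.5, 52.7]
ee_rot: [1.0, 0.001, 0.001, 0.0]
contact_force: [-0.5, -1.0, -1.4]
gripper_width: 50.9
```

Call:
drive_tool(increments=[[-1, [0, 0, 0.002], 0], [-1, [0, 0, 0.002], 0], [-1, [0, 0, 0], 0]])

```text
clock: 7.8
position: [498.0, -196.5, 51.6]
ee_rot: [1.0, 0.001, 0.0, 0.0]
contact_force: [-0.8, 1.0, 4.9]
gripper_width: 50.8
```

Contact: the force went from -1.4 to +4.9 N. I open, rise, and go on to the orange jar.

Call:
drive_tool(increments=[[0.76, [0, 0, 0], 0], [0.76, [0, 0, 0], 0], [0.76, [0, 0, 0], 0], [0.76, [0, 0, 0], 0], [0.76, [0, 0, -0.05], 0], [0.76, [0, 0, -0.12], 0], [0.76, [0, 0, -0.15], 0], [0.76, [0, 0, -0.15], 0], [1, [-0.0193, -0.121, 0], 0], [1, [-0.0193, -0.121, 0], 0], [1, [-0.0193, -0.121, 0], 0], [1, [-0.0193, -0.121, 0], 0], [1, [-0.0193, -0.121, 0], 0], [1, [-0.0193, -0.121, 0], 0], [1, [-0.0193, -0.121, 0], 0], [1, [-0.0193, -0.121, 0], 0], [1, [0, 0, 0], 0], [1, [0, 0, 0], 0]])

```text
clock: 10.05
position: [451.1, 93.8, 192.6]
ee_rot: [1.0, 0.001, 0.0, -0.0]
contact_force: [-0.1, -0.4, -0.6]
gripper_width: 85.9
```

Run:
```python
from h import *
save(np.hstack([get_image('wrist'),get_image('side')[60:,140:360] if 0 else get_image('side')])[:, :, :][::1,::1][:, :1024:1] if 0 else get_image('wrist'),'w3'); im=get_image('side'); save(cv2.resize(im[100:320,140:370],None,fx=2.6,fy=2.6),'s3'); print(read_state()['position'],proj(calibration('wrist'),(451.6,93.7,75)))
```

```text
[451.2191376   93.22852103 192.24930381] [260.14326538 191.21032896]
```

View pics/w3.png

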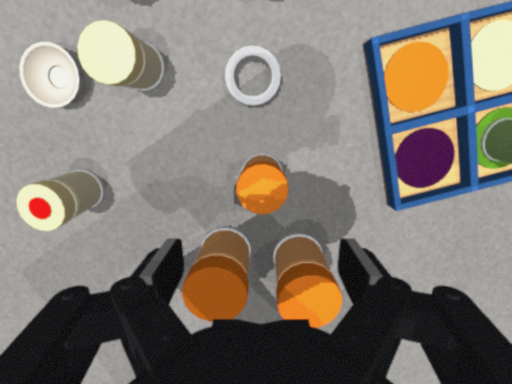

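View pics/s3.png

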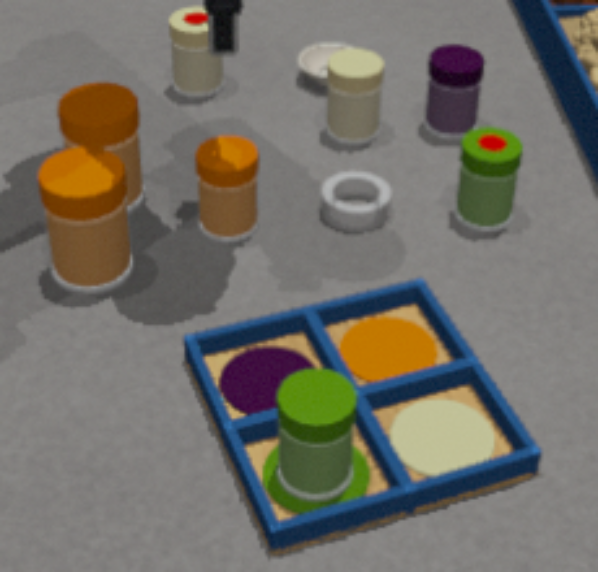

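The green jar stands upright and centred on its liner. The small plain orange lid is at (262,188), predicted (260,191). I go down and grip it.

Call:
drive_tool(increments=[[1, [0, 0, 0.13], 0], [1, [0, 0, 0.13], 0], [1, [0, 0, 0.13], 0], [1, [0, 0, 0.07], 0], [1, [0, 0, 0.037], 0], [1, [0, 0, 0], 0], [-1, [0, 0, 0], 0], [-1, [0, 0, 0], 0], [-1, [0, 0, 0], 0], [-1, [0, 0, 0], 0], [-1, [0, 0, 0], 0], [-1, [0, 0, 0], 0], [-1, [0, 0, 0], 0]])

```text
clock: 11.78
position: [452.0, 94.3, 44.0]
ee_rot: [1.0, 0.001, 0.001, -0.0]
contact_force: [-0.7, -0.0, 6.2]
gripper_width: 50.9
```

Call:
drive_tool(increments=[[-1, [0, 0, -0.04], 0], [-1, [0, 0, -0.08], 0], [-1, [0, 0, -0.14], 0], [-1, [0, 0, -0.14], 0], [-1, [0, 0, -0.1], 0], [-1, [0.075, 0.115, 0], 0], [-1, [0.075, 0.115, 0], 0], [-1, [0.075, 0.115, 0], 0], [-1, [0.075, 0.115, 0], 0], [-1, [0.075, 0.115, 0], 0], [-1, [0, 0, 0], 0], [-1, [0, 0, 0], 0], [-1, [0, 0, 0], 0]])

```text
clock: 13.4
position: [563.3, -77.6, 193.1]
ee_rot: [1.0, 0.001, -0.0, -0.0]
contact_force: [1.4, -0.2, -0.8]
gripper_width: 50.7
```

Call:
drive_tool(increments=[[-1, [0.001, 0.004, 0.1], 0], [-1, [0, 0, 0.12], 0], [-1, [0, 0, 0.12], 0], [-1, [0, 0, 0.08], 0], [-1, [0, 0, 0.025], 0], [-1, [0, 0, 0.015], 0], [-1, [0, 0, 0.005], 0], [-1, [0, 0, 0.002], 0], [-1, [0, 0, 0.002], 0], [-1, [0, 0, 0.001], 0], [-1, [0, 0, 0], 0]])

```text
clock: 14.78
position: [564.4, -79.7, 52.1]
ee_rot: [1.0, 0.001, 0.0, 0.0]
contact_force: [-1.7, -0.2, 0.1]
gripper_width: 51.1
```

Call:
drive_tool(increments=[[-1, [0, 0, 0.002], 0], [-1, [0, 0, 0.001], 0], [-1, [0, 0, 0], 0]])

```text
clock: 15.15
position: [564.4, -79.7, 52.1]
ee_rot: [1.0, 0.001, 0.0, 0.0]
contact_force: [-1.8, 1.2, 5.9]
gripper_width: 50.9
```

Call:
drive_tool(increments=[[0.76, [0, 0, 0], 0], [0.76, [0, 0, 0], 0], [0.76, [0, 0, 0], 0], [0.76, [0, 0, 0], 0], [0.76, [0, 0, -0.05], 0], [0.76, [0, 0, -0.12], 0], [0.76, [0, 0, -0.15], 0], [0.76, [0, 0, -0.15], 0], [1, [0.0436, -0.1291, 0], 0], [1, [0.0436, -0.1291, 0], 0], [1, [0.0436, -0.1291, 0], 0], [1, [0.0436, -0.1291, 0], 0], [1, [0.0436, -0.1291, 0], 0], [1, [0.0436, -0.1291, 0], 0], [1, [0.0436, -0.1291, 0], 0], [1, [0.0436, -0.1291, 0], 0], [1, [0, 0, 0], 0], [1, [0, 0, 0], 0]])

```text
clock: 17.4
position: [668.2, 230.0, 192.4]
ee_rot: [1.0, 0.001, -0.0, 0.0]
contact_force: [0.2, -0.3, 1.7]
gripper_width: 85.4
```

Run:
```python
from h import *
save(get_image('wrist'),'w4'); im=get_image('side'); save(cv2.resize(im[100:320,140:370],None,fx=2.6,fy=2.6),'s4'); print(read_state()['position'],proj(calibration('wrist'),(668.8,230.5,75)))
```

```text
[668.26879493 229.25277638 192.57718187] [259.33622837 190.9540933 ]
```

View pics/w4.png

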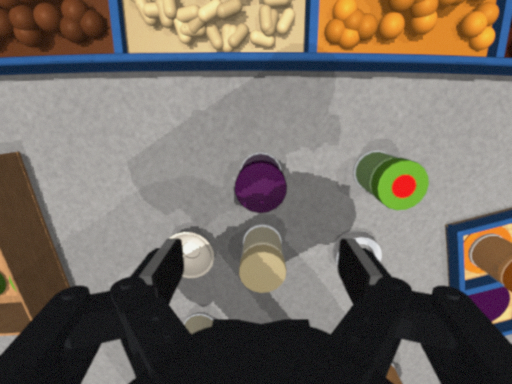

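View pics/s4.png

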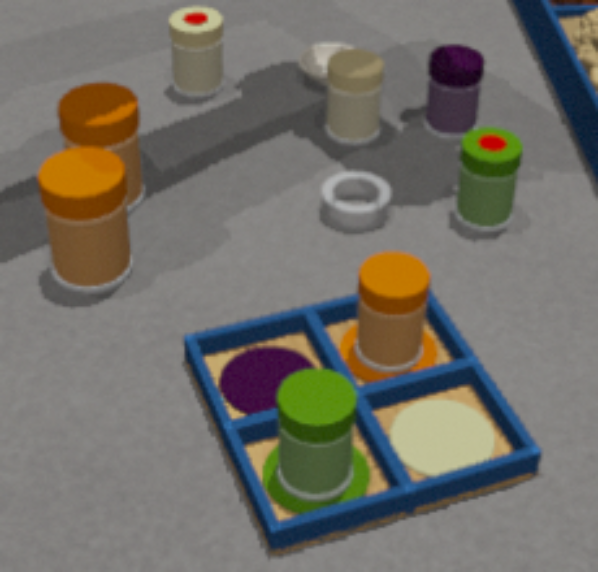

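Orange is placed and centred. The plain plum lid is at (261,186), predicted (259,191). I go down and grip it.

Call:
drive_tool(increments=[[1, [0, 0, 0.13], 0], [1, [0, 0, 0.13], 0], [1, [0, 0, 0.13], 0], [1, [0, 0, 0.07], 0], [1, [0, 0, 0.037], 0], [1, [0, 0, 0], 0], [-1, [0, 0, 0], 0], [-1, [0, 0, 0], 0], [-1, [0, 0, 0], 0], [-1, [0, 0, 0], 0], [-1, [0, 0, 0], 0], [-1, [0, 0, 0], 0], [-1, [0, 0, 0], 0]])

```text
clock: 19.12
position: [669.4, 230.8, 44.5]
ee_rot: [1.0, 0.001, 0.001, -0.0]
contact_force: [-0.6, 0.3, 5.3]
gripper_width: 50.8
```

Call:
drive_tool(increments=[[-1, [0, 0, -0.04], 0], [-1, [0, 0, -0.08], 0], [-1, [0, 0, -0.14], 0], [-1, [0, 0, -0.14], 0], [-1, [0, 0, -0.1], 0], [-1, [-0.0727, 0.1237, 0], 0], [-1, [-0.0727, 0.1237, 0], 0], [-1, [-0.0727, 0.1237, 0], 0], [-1, [-0.0727, 0.1237, 0], 0], [-1, [-0.0727, 0.1237, 0], 0], [-1, [-0.0727, 0.1237, 0], 0], [-1, [-0.0727, 0.1237, 0], 0], [-1, [-0.0727, 0.1237, 0], 0], [-1, [-0.0727, 0.1237, 0], 0], [-1, [0, 0, 0], 0], [-1, [0, 0, 0], 0], [-1, [0, 0, 0], 0]])

```text
clock: 21.25
position: [473.1, -103.2, 192.8]
ee_rot: [1.0, 0.001, 0.0, -0.0]
contact_force: [-0.7, -0.0, -1.6]
gripper_width: 50.7
```

Call:
drive_tool(increments=[[-1, [-0.004, 0, 0.1], 0], [-1, [0, 0, 0.12], 0], [-1, [0, 0, 0.12], 0], [-1, [0, 0, 0.08], 0], [-1, [0, 0, 0.025], 0], [-1, [0, 0, 0.013], 0], [-1, [0, 0, 0.005], 0], [-1, [0, 0, 0.002], 0], [-1, [0, 0, 0.001], 0], [-1, [0, 0, 0], 0]])

```text
clock: 22.5
position: [471.5, -103.9, 53.3]
ee_rot: [1.0, 0.001, 0.0, -0.0]
contact_force: [-1.1, 0.3, -1.3]
gripper_width: 50.8
```

Call:
drive_tool(increments=[[-1, [0, 0, 0.002], 0], [-1, [0, 0, 0.001], 0], [-1, [0, 0, 0], 0]])

```text
clock: 22.88
position: [471.5, -104.0, 52.4]
ee_rot: [1.0, 0.001, 0.0, 0.0]
contact_force: [-0.9, 0.9, 3.5]
gripper_width: 50.8
```

Call:
drive_tool(increments=[[0.76, [0, 0, 0], 0], [0.76, [0, 0, 0], 0], [0.76, [0, 0, 0], 0], [0.76, [0, 0, 0], 0], [0.76, [0, 0, -0.05], 0], [0.76, [0, 0, -0.12], 0], [0.76, [0, 0, -0.15], 0], [0.76, [0, 0, -0.15], 0], [1, [0.0383, -0.1234, 0], 0], [1, [0.0383, -0.1234, 0], 0], [1, [0.0383, -0.1234, 0], 0], [1, [0.0383, -0.1234, 0], 0], [1, [0.0383, -0.1234, 0], 0], [1, [0.0383, -0.1234, 0], 0], [1, [0.0383, -0.1234, 0], 0], [1, [0.0383, -0.1234, 0], 0], [1, [0.0383, -0.1234, 0], 0], [1, [0, 0, 0], 0]])

```text
clock: 25.12
position: [574.7, 231.6, 192.3]
ee_rot: [1.0, 0.002, -0.0, 0.0]
contact_force: [-0.1, -1.4, -0.2]
gripper_width: 85.3
```

Run:
```python
from h import *
save(get_image('wrist'),'w5'); im=get_image('side'); save(cv2.resize(im[100:320,140:370],None,fx=2.6,fy=2.6),'s5'); print(read_state()['position'],proj(calibration('wrist'),(575.2,229.2,75)))
```

```text
[573.95386009 229.3082426  192.48791151] [260.6496745  190.10792617]
```

View pics/w5.png

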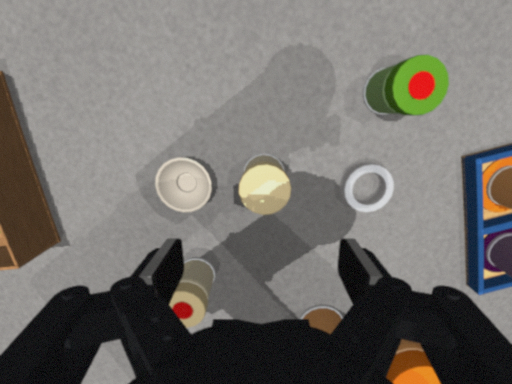

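View pics/s5.png

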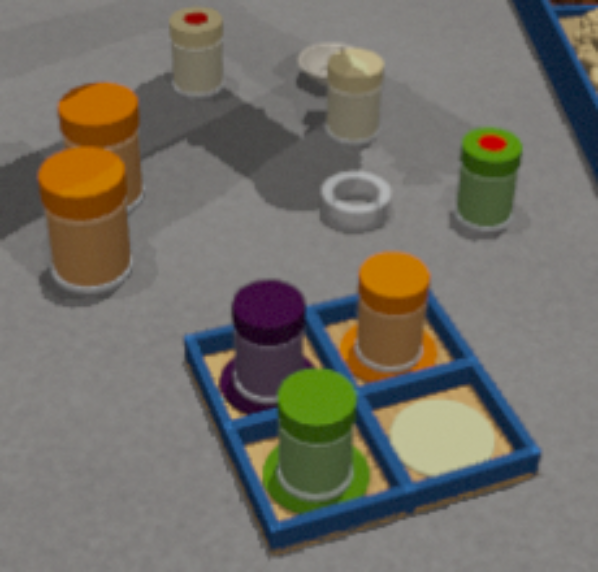

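Plum is placed. The plain cream lid is at (265,188), predicted (261,190). The dish at (184,184) is lower than the fingertips will go. I go down and grip it.

Call:
drive_tool(increments=[[1, [0.003, 0, 0.13], 0], [1, [0, 0, 0.13], 0], [1, [0, 0, 0.13], 0], [1, [0, 0, 0.07], 0], [1, [0, 0, 0.037], 0], [1, [0, 0, 0], 0], [-1, [0, 0, 0], 0], [-1, [0, 0, 0], 0], [-1, [0, 0, 0], 0], [-1, [0, 0, 0], 0], [-1, [0, 0, 0], 0], [-1, [0, 0, 0], 0], [-1, [0, 0, 0], 0]])

```text
clock: 26.85
position: [576.2, 229.9, 45.6]
ee_rot: [1.0, 0.001, 0.001, -0.001]
contact_force: [-0.7, -0.1, 6.2]
gripper_width: 51.1
```

Call:
drive_tool(increments=[[-1, [0, 0, -0.04], 0], [-1, [0, 0, -0.08], 0], [-1, [0, 0, -0.14], 0], [-1, [0, 0, -0.14], 0], [-1, [0, 0, -0.1], 0], [-1, [0.0045, 0.1333, 0], 0], [-1, [0.0045, 0.1333, 0], 0], [-1, [0.0045, 0.1333, 0], 0], [-1, [0.0045, 0.1333, 0], 0], [-1, [0.0045, 0.1333, 0], 0], [-1, [0.0045, 0.1333, 0], 0], [-1, [0.0045, 0.1333, 0], 0], [-1, [0.0045, 0.1333, 0], 0], [-1, [0.0045, 0.1333, 0], 0], [-1, [0.0045, 0.1333, 0], 0], [-1, [0, 0, 0], 0], [-1, [0, 0, 0], 0], [-1, [0, 0, 0], 0]])

```text
clock: 29.1
position: [589.2, -169.5, 194.1]
ee_rot: [1.0, 0.001, -0.0, -0.0]
contact_force: [0.3, 0.4, -1.4]
gripper_width: 51.0
```

Call:
drive_tool(increments=[[-1, [-0.001, 0.002, 0.1], 0], [-1, [0, 0, 0.12], 0], [-1, [0, 0, 0.12], 0], [-1, [0, 0, 0.08], 0], [-1, [0, 0, 0.025], 0], [-1, [0, 0, 0.013], 0], [-1, [0, 0, 0.005], 0], [-1, [0, 0, 0.002], 0], [-1, [0, 0, 0.001], 0], [-1, [0, 0, 0], 0]])

```text
clock: 30.35
position: [589.1, -171.2, 54.6]
ee_rot: [1.0, 0.001, 0.0, 0.0]
contact_force: [0.7, 0.4, -0.8]
gripper_width: 50.3
```

Call:
drive_tool(increments=[[-1, [0, 0, 0.002], 0], [-1, [0, 0, 0.001], 0], [-1, [0, 0, 0], 0]])

```text
clock: 30.72
position: [589.0, -171.1, 53.6]
ee_rot: [1.0, 0.001, 0.0, 0.0]
contact_force: [-1.8, -0.5, 1.1]
gripper_width: 50.8
```

Call:
drive_tool(increments=[[-1, [0, 0, 0.001], 0], [-1, [0, 0, 0.001], 0], [-1, [0, 0, 0], 0]])

```text
clock: 31.1
position: [589.0, -171.2, 53.5]
ee_rot: [1.0, 0.001, 0.0, 0.0]
contact_force: [-1.2, 1.1, 6.1]
gripper_width: 50.8
```

Cream is seated at 6 N. I release, rise, and back away so I can check.

Call:
drive_tool(increments=[[0.76, [0, 0, 0], 0], [0.76, [0, 0, 0], 0], [0.76, [0, 0, 0], 0], [0.76, [0, 0, 0], 0], [0.76, [0, 0, -0.05], 0], [0.76, [0, 0, -0.12], 0], [0.76, [0, 0, -0.15], 0], [0.76, [0, 0, -0.15], 0], [1, [0, -0.13, 0], 0], [1, [0, -0.13, 0], 0], [1, [0, -0.13, 0], 0], [1, [0, -0.13, 0], 0], [1, [0, -0.13, 0], 0], [1, [0, -0.13, 0], 0], [1, [0, -0.13, 0], 0], [1, [0, -0.13, 0], 0], [1, [0, -0.13, 0], 0], [1, [0, -0.13, 0], 0], [1, [0, 0, 0], 0]])

```text
clock: 33.48
position: [588.5, 221.4, 194.6]
ee_rot: [1.0, 0.002, 0.001, -0.0]
contact_force: [-0.5, 0.0, 0.2]
gripper_width: 85.6
```

Run:
```python
from meas import *
im=get_image('top'); c=calibration('top'); out=im.copy(); s=get_image('side'); save(s,'s6')
L={'plum':(472.2,-104),'orange':(563.8,-79),'cream':(588.8,-170.6),'green':(497.2,-195.6)}
for n,p in L.items():
    u,v=proj(c,(*p,83)).round().astype(int)
    m,k=region(im,(u,v),12 if n=='plum' else 28,22); q,d,e=circ(c,k,83); print(n,(u,v),q.round(1),'off',(q-p).round(1),'d',d.round(1),'e',e.round(2)); cv2.drawContours(out,[k],-1,(255,0,255),1)
save(out,'t6')
```

```text
plum (np.int64(346), np.int64(211)) [472.7 -99.9] off [0.5 4.1] d 50.0 e 2.89
orange (np.int64(334), np.int64(159)) [563.3 -74.5] off [-0.5  4.5] d 51.3 e 3.78
cream (np.int64(385), np.int64(151)) [ 587.7 -170. ] off [-1.1  0.6] d 47.6 e 0.52
green (np.int64(398), np.int64(202)) [ 496.3 -195. ] off [-0.9  0.6] d 48.6 e 0.53
```

View pics/t6.png

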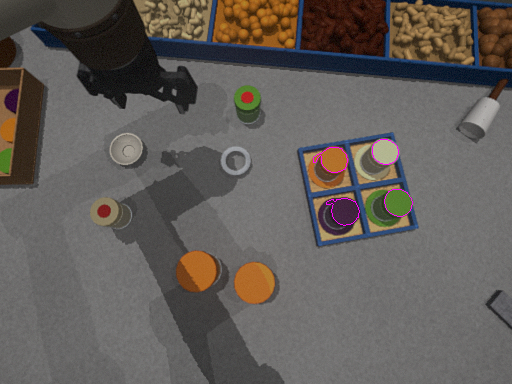

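View pics/s6.png

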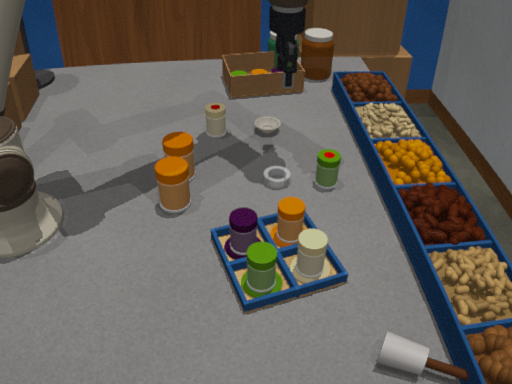

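The plum and orange masks leaked onto their liners (scatter around 3 mm), so I recheck those two with tighter thresholds.

Run:
```python
from meas import *
im=get_image('top'); c=calibration('top')
for n,p,ts in [('plum',(472.2,-104),(7,9)),('orange',(563.8,-79),(14,18,22))]:
    u,v=proj(c,(*p,83)).round().astype(int)
    for t in ts:
        m,k=region(im,(u,v),t,18); q,d,e=circ(c,k,83); print(n,t,(q-p).round(1),d.round(1),e.round(2))
save(cv2.resize(im[125:250,290:425],None,fx=4.4,fy=4.4,interpolation=cv2.INTER_CUBIC),'t7')
```

```text
plum 7 [-0.7  1.6] 46.7 0.6
plum 9 [-0.5  1.7] 47.2 0.74
orange 14 [0.2 0.8] 46.2 0.67
orange 18 [0.1 0.6] 46.8 0.67
orange 22 [-0.1  0.7] 47.5 0.89
```

View pics/t7.png

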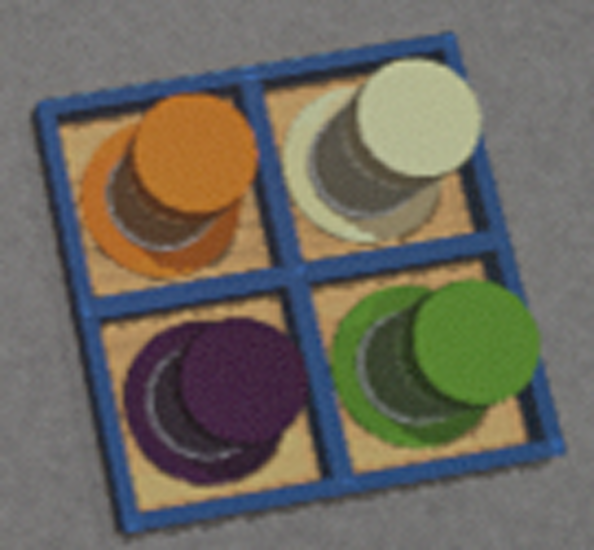

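All four jars are upright and within 2 mm of their liner centres, the sticker jars have not moved, and the arm is clear. I hand the job in.

```bash
python3 -c "
from bench import *
print(job_done())"
```

```text
the job is handed in; nothing more can be done
None
```

All four plain-lid jars (green, orange, plum, cream) are standing in the tray pockets that match their lids, and the job was handed in at about 34 s of the 112 s allowed. I lowered each one in small steps until the force showed contact (about 3.5–6 N), then released it.

- **Placement:** the last top view puts each jar within about 2 mm of its liner centre. All four stand upright, and the arm was well clear when I handed in.
- **Left alone:** in the last pictures the two red-sticker jars and the two oversized orange jars stand where they were.
- **Disagreements:** my first final check of plum and orange showed offsets of 4.1 and 4.5 mm. The colour masks had spilled onto the same-coloured liners, and tighter masks gave 1.7 and 0.8 mm. At the start, the side view put the lids 3–4 mm off from the top view in y. I used the top view, and the jaws centred each jar in that direction.

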